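# Put the pulley away in the latching parts tray

## Task

Press the release button on the small-parts unit so that its tray springs right out, set the hubbed pulley from the mat flat in the tray's front compartment and let go of it, then push the tray home until it clicks and stays shut by itself. Be gentle with the unit: do not lean hard on the button or ram the tray against its stop, do not drop the pulley in, and leave everything else on the counter where it is.

Things in the scene. Friction and masses are not known exactly. Their poses are not given: they have to be found in the camera images.
- till: the parts unit: a fixed grey steel housing 200 (x) x 190 (y) x 72 (z) mm with a shallow tray inside; origin at the centre of its underside on the counter; its x axis points from its front to its back (the tray comes out along -x), y to the left, z up. A small white carton (70 x 50 x 35 mm) lies on the rear right of its top, centred about 50 mm behind and 45 mm to the right of the centre.
- tray (a joint): how far the tray is out, m; latched 0. A spring drives it out (6 N, 3.5 N when out) to a stop at 0.100. The worn catch has play: to click, the tray must be pushed 1 to 19 mm PAST 0, differently each start; a rigid stop comes 3 mm after the click; let go, it rests at 0. Push: 4 to 7 N, up to 11 N in the 15 mm before the click, then less. Not caught, it springs out. Over 22 N on the unit harms it.
- release (a joint): how far the release button is pressed down, m, 0 (up) to 0.009 (bottom). Sprung: 1 N to move, 3.5 N after 0.5 mm, about 7 N at the bottom; the tray is let go when it is pressed about 0.005 to 0.007. Bottoming out is rigid. It does not move when the tray clicks shut.
- release_top (a point): centre of the top of the release button, a black round cap 28 mm across, standing 14 mm above the unit's top near its front edge, left of the middle (55 mm in front of and 55 mm to the left of the unit's centre; 86 mm above the counter when up). Axes as the unit.
- tray_face (a point): centre of the front face of the tray, 33 mm above the counter; moves with the tray. A flat upright steel slab 178 mm wide, 58 mm tall (7 to 65 mm above the counter), 22 mm thick, without a handle. It stands 126 mm in front of the unit's centre, 26 mm proud of the housing's front, when latched, and goes into the opening when pushed farther. Push it along the unit's +x; axes as the unit.
- pocket (a point): centre of the floor of the tray's front compartment, on its upper surface, 11 mm above the counter; moves with the tray; axes as the unit. The compartment is 76 mm (x) by 134 mm (y) inside; side and rear walls 29 mm above the floor, the face slab in front 54 mm. Right out, it lies 28 mm clear of the housing, whose opening is 56 mm above the tray's floor.
- pulley: steel V-groove pulley, 56 mm across and 22 mm thick, with a round hub 24 mm across standing 20 mm above it (42 mm in all), 0.2 to 0.33 kg; origin at the centre of its underside, z up along its axis. It lies hub up on the mat. The other two parts on the mat have no hub.
- mat: black rubber mat 240 (x) x 230 (y) x 3 mm, fixed; origin on the counter, 160 mm beyond (+x) the mat's middle. Three steel parts lie on it, some 90 mm or more apart (centres): the pulley, a plain ring and a plain round drum, in any order.
- collar: bystander: plain steel ring 56 mm across, 20 mm tall, on the mat
- drum: bystander: plain steel drum 52 mm across, 34 mm tall with a bevelled top, on the mat
- carton_top: bystander: white carton 70 x 50 x 35 mm on top of the unit
- wrench: bystander: wrench 170 mm long, lying on the counter at one side
- driver: bystander: screwdriver 190 mm long, lying on the counter at one side
- oil: bystander: white bottle 56 mm across, 130 mm tall, behind
- jar: bystander: glass jar 60 mm across, 80 mm tall, at one side
- carton_side: bystander: brown carton 100 x 70 x 60 mm, at one side
Things that resemble listed ones, but are neither listed nor needed, are in the scene too. What is shaped like the pulley but green is not meant.

How it is judged:
By the outcome, as a careful person would: the job done as asked, in the order asked, and still so for the second after the job is handed in, with the robot touching nothing.
It also fails if it takes over 72 s, if anything falls off the work surface, if the arm or the gripper's body presses on something with over 40 N, if the wrist force passes 120 N, or if a joint passes its speed limit or range.

## Robot

A 6-joint arm with a two-finger parallel gripper is mounted at the origin on the work surface. World frame = base frame: x ahead of the robot, y to its left, z up, the work surface at z = 0. Lengths are in m, angles in rad, forces in N, time in s.
With the tool pointing down it reaches from about 0.25 to 0.725 m from the base axis. Payload 4 kg.
Tool frame: the origin (TCP) lies midway between the tips of the shut fingers; the grasp point (between the pads) lies 19 mm behind it; z points along the fingers, y is the line along which they close (so a half turn about z gives the same grasp; the last joint's range is limited). The gripper opens to 85 mm and grips with 20 to 120 N. Pads are 22 mm wide; open, the fingers measure 114 mm over their backs; the gripper's body (76 mm by 85 mm) begins 54 mm behind the grasp point. The pads swing forward as they close: fully open they stand 13 mm farther back than shut.
Start: joints at [1.133, 0.241, 0.005, 1.335, 0, 1.571], TCP at [0.212, 0.453, 0.231] pointing down, gripper open.
Joint ranges: [-2.72, 2.72], [-1.05, 1.87], [-1.09, 1.28], [-1.99, 2.15], [-1.42, 1.44], [-3.14, 3.14]. Speed limits (rad/s): [2.79, 2.79, 3.14, 3.14, 3.14, 3.14].

## Interface

Orientations are given as a unit quaternion [x, y, z, w].
In Python, from workcell import get_obs, camera, job_done, silhouettes gives the robot as it stands. The module is installed in compiled form; this text tells all that it offers.
- The arm moves only by the tool drive_tool, never from a script. Its argument "increments" is a list of rows, each a list of 3 entries, a list of its own where there are three numbers: the shift along the world's x, y, z in mm, then the turn, a rotation vector about the world's x, y, z in degrees, then the opening, from 0 (shut) to 1 (fully open). A call has 1 to 8 rows; each row shifts and turns the commanded pose from where the row before left it; what a row does not reach is not made up. A row lasts 1/12 s, in which the tool goes at most 41.7 mm and 7.16 degrees, less where a joint would pass 70% of its speed; a pose out of reach is approached as far as the arm can. A call is refused whole if a number of a shift passes 41.7 or a number of a turn 7.16, either way. A call with a gripper value outside its range is refused whole. The fingers move at their own pace and stop on an object; the grip force is fixed at half the most. Time passes only in rows, so rows that do not move let the fingers close. It gives the time, the measured TCP pose, the force, the opening and the grip force at its end, in the units of the state.
- get_obs(): the state, without advancing time (a new reading comes with each control period).
- camera(name): name is "scene" or "top" or "wrist"; returns a dict with "image" (420x560x3 uint8, red, green, blue), "K" (3x3 intrinsics, pixels), "view" (4x4, takes a point from world to camera coordinates). Camera axes: x right, y down, z forward; pixel columns grow to the right and rows downward; lengths in m; the calibration is good to about 2 mm. A picture is of the moment at which its call begins. There is no depth.
- job_done(): hands the job in; it is judged then, once.
Trained networks look in a picture, given as the dict that the camera call returned (one of the last four; its "shot" number tells which), for a name from the list of things; names that differ only in an ending like _2 or _b are one class to them, and where a whole thing is asked for, a point or a joint stands for the part that bears it (a point fixed in the world has none). Each returns a list of dicts, best first, with "conf" (0 to 1); they miss things now and then, are a little off and sometimes report something else, mostly with a low value. They report only what shows in the picture. A call takes as long as a camera call. They do not tell look-alikes from the thing itself.
- silhouettes(query, picture): "region" (420x560 bool, what is visible of it) and "bbox" ([left, top, right, bottom] in pixels, round what is visible of it).
The state is a dict: "clock": time; "joint_pos": joint angles; "joint_vel": joint speeds; "tau": joint torques, N m; "eef_pos": TCP position; "tool_rot": TCP orientation; "ft_force": force on the tool from outside, world axes, zero at the start; "ft_torque": the same for the moment, N m; "grip_width": finger opening in m; "grasp_force": force on a finger pad.
Only numpy, scipy, OpenCV 4.12 (cv2) and the standard library are available. Lean on these libraries where they do the work, as an engineer would, in place of code of your own. Each camera call takes 0.05 s, during which the arm holds its last target. There are 200 camera calls.

## Working session

There is one attempt and no reset: what is moved stays moved. The work goes in short steps, Python scripts to look and compute and a tool call to move; the robot and the scene stay as the last step left them, time stands still between calls to the robot, and variables do not carry over. Pictures are saved under pics/ and viewed, at most 10 in all, crops included, and the job is handed in when it is done.

Besides the shell and the picture viewer there is one more tool, called after ">>>" as name(argument=value, ...), one argument or row to a line, values as JSON. drive_tool: Moves the arm, as the interface text tells. Its arguments: {"type":"object","properties":{"increments":{"type":"array"}},"required":["increments"]}

```bash
mkdir -p pics; cat > h.py <<'E'
import numpy as np, cv2
from workcell import get_obs, camera, job_done, silhouettes
def save(p,n,crop=None,s=1):
    im=p["image"][:,:,::-1]
    if crop: l,t,r,b=crop; im=im[t:b,l:r]
    cv2.imwrite("pics/"+n,cv2.resize(np.ascontiguousarray(im),None,fx=s,fy=s,interpolation=cv2.INTER_CUBIC))
def pix2w(p,uv,z):
    K=p["K"];V=p["view"];R=V[:3,:3];t=V[:3,3]
    d=R.T@np.linalg.solve(K,[uv[0],uv[1],1]);c=-R.T@t
    return c+d*(z-c[2])/d[2]
def w2pix(p,X):
    c=p["view"][:3,:3]@np.asarray(X)+p["view"][:3,3];q=p["K"]@c;return q[:2]/q[2]
E
python3 - <<'E'
from h import *
o=get_obs();print({k:np.round(v,3) for k,v in o.items()})
a=camera("top");b=camera("scene")
im=np.hstack([a["image"],b["image"]])
cv2.imwrite("pics/a.png",cv2.resize(im[:,:,::-1],(800,300)))
save(a,"top.png",s=1.4);save(b,"scene.png",s=1.4)
for n,p in (("top",a),("scene",b)):
  for q in ["till","tray","release","pulley","mat","collar","drum","carton_top"]:
    for s in silhouettes(q,p)[:3]: 
        ys,xs=np.nonzero(s["region"]);print(n,q,round(s["conf"],2),s["bbox"],xs.mean().round(1),ys.mean().round(1),len(xs))
E
```

```text
{'clock': np.float64(0.0), 'joint_pos': array([ 1.133,  0.241,  0.004,  1.335, -0.   ,  1.571]), 'joint_vel': array([ 0.001, -0.001,  0.   ,  0.   , -0.   , -0.   ]), 'tau': array([-2.0000e-03, -3.7232e+01,  2.5241e+01,  1.7000e-02, -0.0000e+00,
        0.0000e+00]), 'eef_pos': array([0.212, 0.452, 0.23 ]), 'tool_rot': array([ 0.217,  0.976, -0.001, -0.   ]), 'ft_force': array([-0.204,  0.15 ,  0.577]), 'ft_torque': array([-0.009, -0.009,  0.022]), 'grasp_force': np.float64(0.0), 'grip_width': np.float64(0.085)}
top tray 0.55 [321.0, 198.8, 385.3, 213.5] 354.5 203.7 822
top pulley 0.66 [297.1, 279.4, 315.1, 300.2] 306.8 288.3 333
top pulley 0.63 [247.8, 235.2, 269.2, 252.6] 258.5 242.4 315
top mat 0.6 [196.6, 184.6, 283.8, 274.4] 238.3 226.8 5545
top collar 0.54 [431.2, 233.1, 447.7, 296.7] 438.3 270.9 494
top collar 0.46 [227.0, 200.4, 248.4, 218.1] 236.5 209.7 206
top drum 0.81 [210.2, 238.4, 230.7, 256.3] 220.5 247.9 299
top carton_top 0.92 [358.8, 129.2, 379.5, 158.5] 368.0 140.6 577
top carton_top 0.15 [229.9, 199.7, 245.9, 220.9] 236.3 210.4 208
scene till 0.65 [133.5, 196.0, 236.5, 293.3] 191.4 243.3 6700
scene till 0.3 [239.3, 267.5, 265.4, 304.4] 252.7 288.6 665
scene tray 0.73 [166.4, 192.4, 233.2, 212.6] 199.8 202.2 549
scene pulley 0.6 [299.7, 193.8, 320.4, 214.3] 310.9 203.9 346
scene pulley 0.58 [266.0, 148.3, 287.6, 168.7] 275.4 157.5 333
scene mat 0.57 [278.4, 185.8, 376.2, 276.4] 327.8 230.9 5739
scene collar 0.59 [124.5, 126.4, 167.6, 171.8] 152.9 138.4 244
scene collar 0.52 [314.3, 225.7, 340.4, 251.8] 326.5 239.9 322
scene drum 0.59 [342.2, 197.1, 361.2, 220.9] 351.5 207.5 393
scene carton_top 0.96 [145.9, 231.8, 173.3, 268.0] 158.2 251.3 774
```

View pics/top.png

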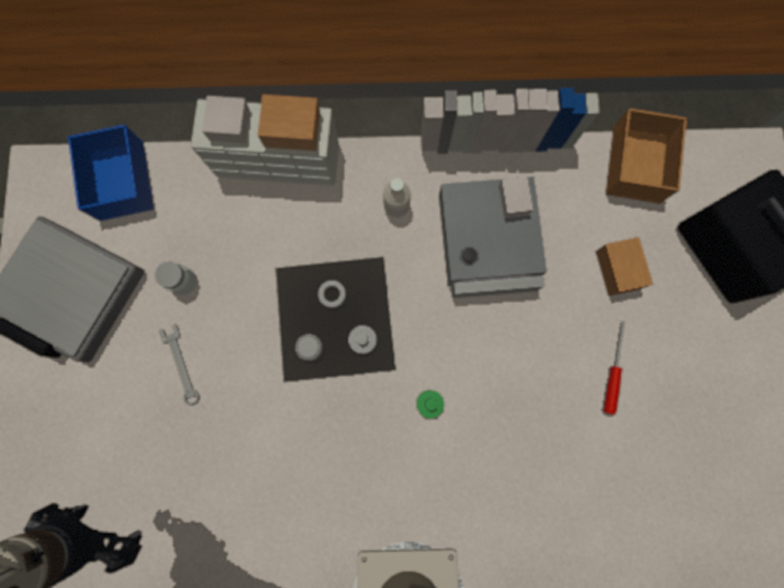

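View pics/scene.png

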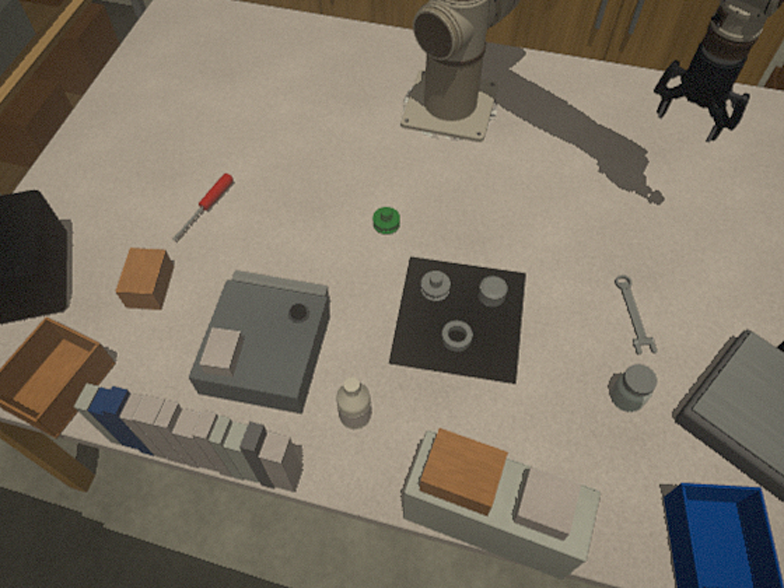

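```bash
python3 - <<'E'
from h import *
a=camera("top");b=camera("scene")
def c(p,l,t,w,h,s): return cv2.resize(p["image"][t:t+h,l:l+w,::-1],None,fx=s,fy=s,interpolation=cv2.INTER_CUBIC)
im=np.vstack([np.hstack([c(a,305,118,100,100,3.5),c(b,130,188,114,114,3.0702)[:350,:350]]),
 np.hstack([c(a,195,180,100,70,3.5),c(b,270,180,100,70,3.5)])])
cv2.imwrite("pics/crop.png",im);print(im.shape)
P=[]
for q,n in (("pulley",(258,242)),):
  for s in silhouettes(q,a): print(s["conf"],s["bbox"])
print("hub base guess",pix2w(a,(258.5,242.4),.014), pix2w(b,(310.9,203.9),.014))
print("mat",pix2w(a,(238.3,226.8),.003), pix2w(b,(327.8,230.9),.003))
print("cart",pix2w(a,(368,140.6),.107))
print("btn",pix2w(a,(335.7,182.9),.086),pix2w(b,(298/1.4,312/1.4),.086))
E
```

```text
(595, 700, 3)
0.71 [296.0, 281.4, 318.0, 300.1]
0.65 [247.9, 229.9, 267.2, 252.5]
hub base guess [0.50285161 0.08115567 0.014     ] [0.50023409 0.08136874 0.014     ]
mat [0.55033026 0.13990849 0.003     ] [0.56368254 0.14186241 0.003     ]
cart [ 0.76614743 -0.22636226  0.107     ]
btn [ 0.65479298 -0.13608735  0.086     ] [ 0.66133708 -0.1317761   0.086     ]
```

View pics/crop.png

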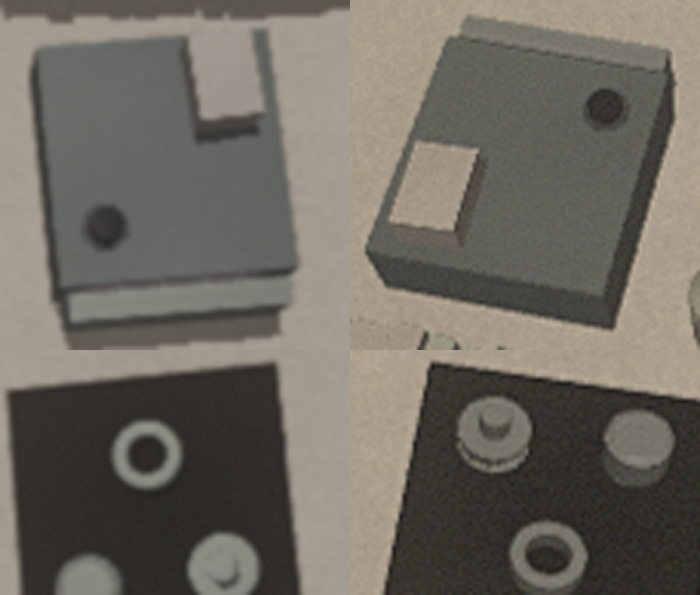

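```bash
python3 - <<'E'
from h import *
from scipy.optimize import least_squares
a=camera("top");b=camera("scene")
L=dict(fl=(-.1,.095,.072),fr=(-.1,-.095,.072),bl=(.1,.095,.072),br=(.1,-.095,.072),bt=(-.055,.055,.086))
A=dict(fl=(57,286),fr=(297,268),bl=(37,50),bt=(106,226))
B=dict(fl=(320,70),fr=(100,38),br=(18,250),bl=(258,297),bt=(255,106))
ob=[(a,k,(304.5+x/3.5+.14,117.5+y/3.5+.14)) for k,(x,y) in A.items()]+[(b,k,(129.5+x/3.07+.16,187.5+y/3.07+.16)) for k,(x,y) in B.items()]
def f(v,ob=ob):
    c,s=np.cos(v[2]),np.sin(v[2])
    return np.concatenate([w2pix(p,(v[0]+c*L[k][0]-s*L[k][1],v[1]+s*L[k][0]+c*L[k][1],L[k][2]))-uv for p,k,uv in ob])
for o in (ob,ob[:4],ob[4:]):
    r=least_squares(f,[.71,-.19,0],args=(o,),x_scale=[.01,.01,.01],loss="soft_l1");v=r.x
    c,s=np.cos(v[2]),np.sin(v[2]);R=np.array([[c,-s],[s,c]])
    print(np.round(v,4),"deg",np.degrees(v[2]).round(2),"btn",(v[:2]+R@[-.055,.055]).round(4),"faceR",(v[:2]+R@[-.126,0]).round(4),"pocketout?",f(v,o).round(1))
print("mm/px",pix2w(a,(336,183),.07)-pix2w(a,(337,183),.07))
E
```

```text
[ 0.7156 -0.1836  0.0676] deg 3.87 btn [ 0.657  -0.1324] faceR [ 0.5899 -0.1921] pocketout? [ 0.1  1.2  0.1  0.2 -1.7 -0.4 -0.6 -0.1 -0.   1.2 -0.4 -0.4 -0.7  0.6
 -0.6 -0.2  0.5 -0.9]
[ 0.7159 -0.1856  0.0537] deg 3.08 btn [ 0.658  -0.1337] faceR [ 0.5901 -0.1924] pocketout? [ 0.3  0.6  0.4  0.6 -0.5 -1.  -0.2 -0.4]
[ 0.7153 -0.1829  0.0708] deg 4.06 btn [ 0.6566 -0.1319] faceR [ 0.5896 -0.1918] pocketout? [ 0.2  1.  -0.3 -0.4 -0.3  0.7 -0.1 -0.4  0.7 -1. ]
mm/px [6.18057890e-05 2.77419801e-03 0.00000000e+00]
```

>>> drive_tool(
  increments=[
    [[18.5,-24.3,0],[0,0,1.2],0],
    [[18.5,-24.3,0],[0,0,1.2],0],
    [[18.5,-24.3,0],[0,0,1.2],0],
    [[18.5,-24.3,0],[0,0,1.2],0],
    [[18.5,-24.3,0],[0,0,1.2],0],
    [[18.5,-24.3,0],[0,0,1.2],0],
    [[18.5,-24.3,0],[0,0,1.2],0],
    [[18.5,-24.3,0],[0,0,1.2],0],
  ],
)

```text
clock: 1.82
eef_pos: [0.3607, 0.2572, 0.2315]
tool_rot: [0.134, 0.991, 0.0, 0.0]
ft_force: [1.2, 0.1, 0.0]
grip_width: 0.0001
grasp_force: 0.0
```

>>> drive_tool(
  increments=[
    [[18.5,-24.3,0],[0,0,1.2],0],
    [[18.5,-24.3,0],[0,0,1.2],0],
    [[18.5,-24.3,0],[0,0,1.2],0],
    [[18.5,-24.3,0],[0,0,1.2],0],
    [[18.5,-24.3,0],[0,0,1.2],0],
    [[18.5,-24.3,0],[0,0,1.2],0],
    [[18.5,-24.3,0],[0,0,1.2],0],
    [[18.5,-24.3,0],[0,0,1.2],0],
  ],
)

```text
clock: 2.48
eef_pos: [0.5087, 0.0627, 0.2314]
tool_rot: [0.051, 0.999, 0.0, 0.0]
ft_force: [1.3, 0.4, -0.3]
grip_width: -0.0003
grasp_force: 0.0
```

```bash
python3 - <<'E'
from h import *
w=camera("wrist");save(w,"w1.png",s=1.0)
o=get_obs();print(o["joint_pos"].round(2))
for q in ("pulley","release","till"):
  for s in silhouettes(q,w)[:3]:
    l,t,r,b=s["bbox"];print(q,round(s["conf"],2),s["bbox"],pix2w(w,((l+r)/2,(t+b)/2),.025).round(4),(pix2w(w,((l+r)/2,(t+b)/2),.086)).round(4))
print(np.linalg.inv(w["view"]).round(3))
E
```

```text
[ 0.12  0.27  0.04  1.34 -0.    0.22]
pulley 0.74 [263.4, 143.4, 317.1, 199.6] [0.5037 0.081  0.025 ] [0.4906 0.0795 0.086 ]
pulley 0.66 [105.6, 13.8, 174.4, 79.1] [ 0.3715 -0.0478  0.025 ] [ 0.3814 -0.0269  0.086 ]
release 0.67 [86.2, 335.8, 115.1, 360.1] [ 0.7018 -0.1731  0.025 ] [ 0.6542 -0.1305  0.086 ]
till 0.93 [0.4, 254.5, 178.3, 419.4] [ 0.6843 -0.1827  0.025 ] [ 0.6397 -0.1384  0.086 ]
[[ 0.102  0.944  0.312  0.428]
 [ 0.995 -0.097 -0.032  0.072]
 [ 0.     0.314 -0.949  0.375]
 [ 0.     0.     0.     1.   ]]
```

View pics/w1.png

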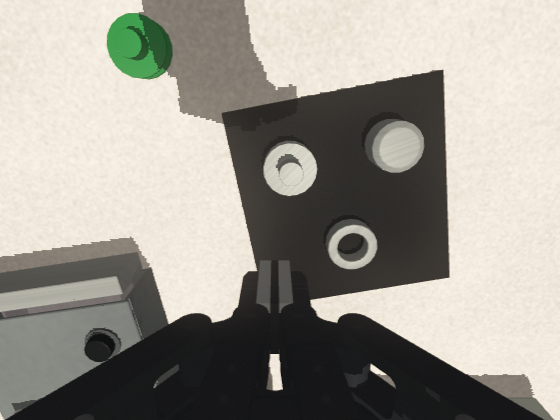

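>>> drive_tool(
  increments=[
    [[18.5,-24.3,0],[0,0,1.2],0],
    [[18.5,-24.3,0],[0,0,1.2],0],
    [[18.5,-24.3,0],[0,0,1.2],0],
    [[18.5,-24.3,0],[0,0,1.2],0],
    [[18.5,-24.3,0],[0,0,1.2],0],
    [[18.5,-24.3,0],[0,0,1.2],0],
    [[18.5,-24.3,0],[0,0,1.2],0],
    [[18.5,-24.3,0],[0,0,1.2],0],
  ],
)

```text
clock: 3.35
eef_pos: [0.6564, -0.1296, 0.2315]
tool_rot: [-0.034, 0.999, 0.0, -0.0]
ft_force: [0.4, 0.9, 0.3]
grip_width: 0.0003
grasp_force: 0.0
```

>>> drive_tool(
  increments=[
    [[0,0,-25],[0,0,0],0],
    [[0,0,-25],[0,0,0],0],
    [[0,0,-25],[0,0,0],0],
    [[0,0,-25],[0,0,0],0],
    [[0,0,-20],[0,0,0],0],
    [[0,0,-10],[0,0,0],0],
    [[0,0,0],[0,0,0],0],
    [[0,0,0],[0,0,0],0],
  ],
)

```text
clock: 4.02
eef_pos: [0.6559, -0.1293, 0.1016]
tool_rot: [-0.033, 0.999, 0.0, -0.0]
ft_force: [0.2, -0.2, 0.1]
grip_width: 0.0001
grasp_force: 0.0
```

>>> drive_tool(
  increments=[
    [[1,-2.5,-4],[0,0,0],0],
    [[0,0,-4],[0,0,0],0],
    [[0,0,-3],[0,0,0],0],
    [[0,0,-1],[0,0,0],0],
    [[0,0,-1],[0,0,0],0],
    [[0,0,0],[0,0,0],0],
  ],
)

```text
clock: 4.52
eef_pos: [0.6569, -0.1329, 0.0882]
tool_rot: [-0.032, 0.999, 0.0, -0.0]
ft_force: [0.6, 0.3, 0.8]
grip_width: 0.0002
grasp_force: 0.0
```

>>> drive_tool(
  increments=[
    [[0,0,-1],[0,0,0],0],
    [[0,0,-1],[0,0,0],0],
    [[0,0,-1],[0,0,0],0],
    [[0,0,0],[0,0,0],0],
  ],
)

```text
clock: 4.85
eef_pos: [0.6571, -0.1329, 0.0856]
tool_rot: [-0.032, 0.999, -0.0, 0.0]
ft_force: [-0.7, 0.3, 2.3]
grip_width: -0.0001
grasp_force: 0.7
```

>>> drive_tool(
  increments=[
    [[0,0,-1],[0,0,0],0],
    [[0,0,-1],[0,0,0],0],
    [[0,0,-1],[0,0,0],0],
    [[0,0,-1],[0,0,0],0],
    [[0,0,0],[0,0,0],0],
  ],
)

```text
clock: 5.27
eef_pos: [0.6571, -0.1329, 0.0816]
tool_rot: [-0.032, 0.999, -0.0, 0.0]
ft_force: [-0.3, -0.7, 2.3]
grip_width: -0.0002
grasp_force: 1.2
```

>>> drive_tool(
  increments=[
    [[0,0,-0.7],[0,0,0],0],
    [[0,0,-0.7],[0,0,0],0],
    [[0,0,0],[0,0,0],0],
  ],
)

```text
clock: 5.52
eef_pos: [0.6571, -0.1329, 0.0799]
tool_rot: [-0.032, 0.999, -0.0, 0.0]
ft_force: [0.7, 0.5, 4.5]
grip_width: 0.0
grasp_force: 2.2
```

>>> drive_tool(
  increments=[
    [[0,0,-0.6],[0,0,0],0],
    [[0,0,-0.6],[0,0,0],0],
    [[0,0,0],[0,0,0],0],
    [[0,0,0],[0,0,0],0],
  ],
)

```text
clock: 5.85
eef_pos: [0.6571, -0.1329, 0.0789]
tool_rot: [-0.032, 0.999, -0.0, 0.0]
ft_force: [-0.8, 1.0, 5.2]
grip_width: 0.0004
grasp_force: 2.4
```

```bash
python3 - <<'E'
from h import *
a=camera("top")
for q in ("tray","till"):
  for s in silhouettes(q,a)[:2]: print(q,s["conf"],s["bbox"])
print(w2pix(a,(.59,-.192,.065)),w2pix(a,(.49,-.199,.065)))
E
```

```text
till 0.72 [310.7, 127.1, 335.8, 207.9]
[355.96850256 207.13212086] [360.54155569 243.32335888]
```

```bash
python3 - <<'E'
from h import *
a=camera("scene")
for q in ("tray","till"):
  for s in silhouettes(q,a)[:2]: print(q,s["conf"],s["bbox"])
print(w2pix(a,(.59,-.192,.065)),w2pix(a,(.49,-.199,.065)))
b=camera("top")
cv2.imwrite("pics/out.png",np.hstack([cv2.resize(p["image"][t:t+130,l:l+130,::-1],None,fx=3,fy=3) for p,l,t in ((a,120,160),(b,300,120))]))
E
```

```text
tray 0.62 [175.9, 165.5, 244.5, 203.9]
tray 0.53 [122.0, 123.8, 167.1, 172.1]
till 0.92 [134.0, 170.3, 243.6, 291.3]
[200.75874788 198.72131357] [210.94751518 168.04707724]
```

View pics/out.png

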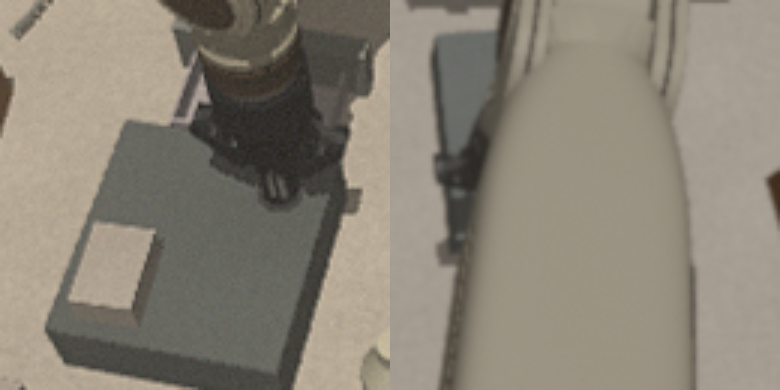

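The scene crop shows the tray right out, with its face at about (210,168). Next I lift and go to the pulley.

>>> drive_tool(
  increments=[
    [[0,0,20],[0,0,0],0],
    [[0,0,35],[0,0,0],0],
    [[0,0,25],[0,0,0],0.5],
    [[-25.7,35.7,0],[0,0,0],1],
    [[-25.7,35.7,0],[0,0,0],1],
    [[-25.7,35.7,0],[0,0,0],1],
    [[-25.7,35.7,0],[0,0,0],1],
    [[-25.7,35.7,0],[0,0,0],1],
  ],
)

```text
clock: 6.87
eef_pos: [0.5333, 0.0374, 0.1575]
tool_rot: [-0.032, 0.999, 0.0, -0.001]
ft_force: [-0.3, 1.0, 1.4]
grip_width: 0.0724
grasp_force: 0.0
```

>>> drive_tool(
  increments=[
    [[-25.7,35.7,0],[0,0,0],1],
    [[0,0,-20],[0,0,0],1],
    [[0,0,-20],[0,0,0],1],
    [[0,0,-10],[0,0,0],1],
    [[0,0,0],[0,0,0],1],
  ],
)

```text
clock: 7.28
eef_pos: [0.5083, 0.0699, 0.1056]
tool_rot: [-0.033, 0.999, -0.0, -0.003]
ft_force: [0.0, -0.7, -0.3]
grip_width: 0.0853
grasp_force: 0.0
```

```bash
python3 - <<'E'
from h import *
w=camera("wrist");print(get_obs()["eef_pos"])
for s in silhouettes("pulley",w)[:3]:
    l,t,r,b=s["bbox"];print(round(s["conf"],2),s["bbox"],pix2w(w,((l+r)/2,(t+b)/2),.025).round(4))
a=camera("scene")
for s in silhouettes("pulley",a)[:3]:
    l,t,r,b=s["bbox"];print(round(s["conf"],2),s["bbox"],pix2w(a,((l+r)/2,(t+b)/2),.02).round(4))
save(w,"w2.png")
E
```

```text
[0.50957233 0.06972959 0.10703078]
0.74 [248.4, 168.7, 330.5, 249.2] [0.5   0.081 0.025]
0.66 [35.3, 0.0, 140.8, 38.1] [ 0.3911 -0.0459  0.025 ]
0.82 [299.5, 194.2, 321.9, 213.7] [0.5043 0.0814 0.02  ]
0.68 [269.6, 150.4, 283.6, 166.2] [ 0.3792 -0.0464  0.02  ]
```

View pics/w2.png

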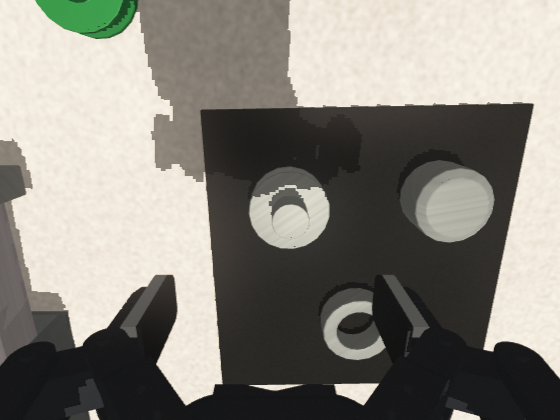

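>>> drive_tool(
  increments=[
    [[-4,6,-15],[0,0,0],1],
    [[-3.5,5.5,-20],[0,0,0],1],
    [[0,0,-20],[0,0,0],1],
    [[0,0,-12],[0,0,0],1],
    [[0,0,-8],[0,0,0],1],
    [[0,0,0],[0,0,0],1],
    [[0,0,0],[0,0,0],1],
  ],
)

```text
clock: 8.07
eef_pos: [0.5041, 0.0813, 0.0342]
tool_rot: [-0.032, 0.999, 0.0, 0.0]
ft_force: [0.4, -0.7, 0.5]
grip_width: 0.0854
grasp_force: 0.0
```

>>> drive_tool(
  increments=[
    [[-1.5,0,-3],[0,0,0],1],
    [[0,0,-3],[0,0,0],0.7],
    [[0,0,0],[0,0,0],0.45],
    [[0,0,0],[0,0,0],0.35],
    [[0,0,0],[0,0,0],0.3],
    [[0,0,0],[0,0,0],0.25],
    [[0,0,0],[0,0,0],0],
    [[0,0,0],[0,0,0],0],
  ],
)

```text
clock: 8.73
eef_pos: [0.5024, 0.0815, 0.0283]
tool_rot: [-0.032, 0.999, -0.0, 0.001]
ft_force: [-1.0, -1.1, 4.7]
grip_width: 0.0209
grasp_force: 58.7
```

>>> drive_tool(
  increments=[
    [[0,0,0],[0,0,0],0],
    [[0,0,0],[0,0,0],0],
  ],
)

```text
clock: 8.9
eef_pos: [0.5024, 0.0815, 0.0283]
tool_rot: [-0.032, 0.999, -0.0, 0.001]
ft_force: [-1.0, -1.4, 5.3]
grip_width: 0.0208
grasp_force: 58.9
```

>>> drive_tool(
  increments=[
    [[0,0,5],[0,0,0],0],
    [[0,0,15],[0,0,0],0],
    [[0,0,25],[0,0,0],0],
    [[0,0,35],[0,0,0],0],
    [[0,0,30],[0,0,0],0],
    [[0,0,15],[0,0,0],0],
    [[0,0,0],[0,0,0],0],
    [[0,0,0],[0,0,0],0],
  ],
)

```text
clock: 9.57
eef_pos: [0.502, 0.0817, 0.1527]
tool_rot: [-0.032, 0.999, 0.0, 0.0]
ft_force: [0.4, 1.2, -1.9]
grip_width: 0.0211
grasp_force: 58.8
```

```bash
python3 - <<'E'
from h import *
w=camera("wrist");a=camera("scene");o=get_obs();print(o["eef_pos"],o["ft_force"],o["ft_torque"],o["grip_width"])
e=o["eef_pos"]
u,v=w2pix(a,e).astype(int);print(u,v)
cv2.imwrite("pics/g.png",np.hstack([cv2.resize(w["image"][:,:,::-1],(533,400)),cv2.resize(np.ascontiguousarray(a["image"][v-35:v+35,u-23:u+23,::-1]),(263,400),interpolation=cv2.INTER_CUBIC)]))
# tray right-out pose from scene/top
t=camera("top")
for n,p in(("s",a),("t",t)):
  for s in silhouettes("tray",p)[:2]: print(n,s["conf"],s["bbox"])
E
```

```text
[0.50037601 0.08137124 0.15073238] [ 0.77504365  0.37384176 -1.9546979 ] [-0.05570286  0.07950724 -0.05142388] 0.021316643029627554
313 173
s 0.92 [175.4, 163.1, 245.0, 209.8]
t 0.71 [326.9, 199.2, 391.6, 247.3]
```

View pics/g.png

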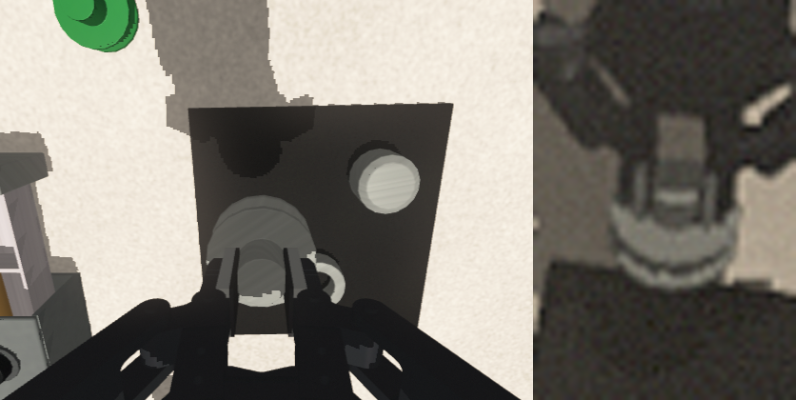

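>>> drive_tool(
  increments=[
    [[3,-17,0],[0,0,0],0],
    [[6,-35,0],[0,0,0],0],
    [[6,-35,0],[0,0,0],0],
    [[6,-35,0],[0,0,0],0],
    [[6,-35,0],[0,0,0],0],
    [[6,-35,0],[0,0,0],0],
    [[6,-35,0],[0,0,0],0],
    [[6,-35,0],[0,0,0],0],
  ],
)

```text
clock: 10.48
eef_pos: [0.5463, -0.182, 0.1513]
tool_rot: [-0.032, 0.999, 0.0, -0.001]
ft_force: [0.8, 0.8, -1.5]
grip_width: 0.021
grasp_force: 59.0
```

>>> drive_tool(
  increments=[
    [[3,-15,0],[0,0,0],0],
    [[0,0,0],[0,0,0],0],
    [[0,0,0],[0,0,0],0],
  ],
)

```text
clock: 10.73
eef_pos: [0.5492, -0.1958, 0.1513]
tool_rot: [-0.031, 1.0, 0.001, -0.001]
ft_force: [0.1, 0.3, -3.0]
grip_width: 0.0214
grasp_force: 59.2
```

```bash
python3 - <<'E'
from h import *
w=camera("wrist");a=camera("scene");t=camera("top");o=get_obs();e=o["eef_pos"];print(e,o["ft_force"].round(1),o["grip_width"])
V=np.array([.7156,-.1836]);y=.0665;R=np.array([[np.cos(y),-np.sin(y)],[np.sin(y),np.cos(y)]])
def P(x,yy,z): return np.r_[V+R@[x,yy],z]
ims=[]
for p,box,sz in ((w,(0,0,560,420),(533,400)),(a,(165,145,255,213),(265,200)),(t,(315,190,405,258),(265,200))):
    im=np.ascontiguousarray(p["image"][:,:,::-1]);im=cv2.resize(im,None,fx=4,fy=4,interpolation=cv2.INTER_CUBIC)
    for q,c in (([(-.204,-.067,.04),(-.204,.067,.04),(-.128,.067,.04),(-.128,-.067,.04)],(0,0,255)),([(-.226,-.089,.065),(-.226,.089,.065),(-.204,.089,.065),(-.204,-.089,.065)],(255,0,0)),([(-.1,-.095,.072),(-.1,.095,.072)],(0,255,0))):
        pts=np.array([(w2pix(p,P(*k))+.5)*4 for k in q]).astype(np.int32);cv2.polylines(im,[pts],True,c,3)
    l,tt,r,b=[4*k for k in box];ims.append(cv2.resize(im[tt:b,l:r],sz,interpolation=cv2.INTER_AREA))
cv2.imwrite("pics/p.png",np.hstack([ims[0],np.vstack(ims[1:])]))
print("pocket",P(-.166,0,.011))
E
```

```text
[ 0.54942688 -0.19402538  0.15211137] [-0.6 -0.4 -3. ] 0.021544485334270645
pocket [ 0.54996691 -0.19463087  0.011     ]
```

View pics/p.png

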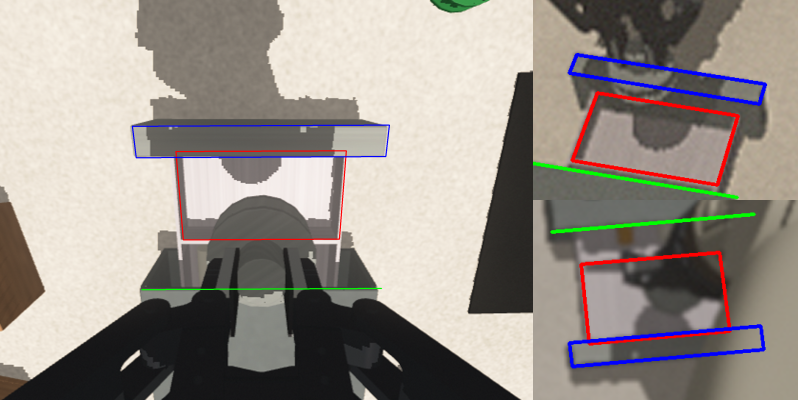

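The overlay fits the tray and housing in the wrist, scene and top views, and the pulley is centred over the front compartment. Next I lower it.

>>> drive_tool(
  increments=[
    [[0.5,0,-25],[0,0,0],0],
    [[0,0,-30],[0,0,0],0],
    [[0,0,-25],[0,0,0],0],
    [[0,0,-15],[0,0,0],0],
    [[0,0,-10],[0,0,0],0],
    [[0,0,-4],[0,0,0],0],
    [[0,0,0],[0,0,0],0],
    [[0,0,0],[0,0,0],0],
  ],
)

```text
clock: 11.55
eef_pos: [0.5513, -0.1952, 0.0447]
tool_rot: [-0.033, 0.999, -0.0, 0.001]
ft_force: [0.5, -0.2, -1.8]
grip_width: 0.0215
grasp_force: 59.2
```

>>> drive_tool(
  increments=[
    [[0,0,-1],[0,0,0],0],
    [[0,0,-1],[0,0,0],0],
    [[0,0,-1],[0,0,0],0],
    [[0,0,0],[0,0,0],0],
  ],
)

```text
clock: 11.88
eef_pos: [0.5506, -0.1956, 0.0411]
tool_rot: [-0.032, 0.999, -0.0, 0.0]
ft_force: [0.5, -0.0, -1.7]
grip_width: 0.0211
grasp_force: 59.2
```

>>> drive_tool(
  increments=[
    [[0,0,-1],[0,0,0],0],
    [[0,0,-1],[0,0,0],0],
    [[0,0,-1],[0,0,0],0],
    [[0,0,0],[0,0,0],0],
  ],
)

```text
clock: 12.22
eef_pos: [0.5502, -0.1954, 0.0374]
tool_rot: [-0.032, 0.999, 0.0, -0.0]
ft_force: [-0.2, 1.2, -1.7]
grip_width: 0.0211
grasp_force: 59.2
```

>>> drive_tool(
  increments=[
    [[0,0,-0.7],[0,0,0],0],
    [[0,0,-0.7],[0,0,0],0],
    [[0,0,0],[0,0,0],0],
  ],
)

```text
clock: 12.47
eef_pos: [0.5504, -0.1955, 0.0364]
tool_rot: [-0.032, 0.999, -0.0, 0.0]
ft_force: [0.3, 0.6, -2.4]
grip_width: 0.0209
grasp_force: 59.3
```

>>> drive_tool(
  increments=[
    [[0,0,-0.6],[0,0,0],0],
    [[0,0,0],[0,0,0],0],
    [[0,0,0],[0,0,0],0],
  ],
)

```text
clock: 12.72
eef_pos: [0.5504, -0.1955, 0.0363]
tool_rot: [-0.032, 0.999, -0.0, 0.0]
ft_force: [-1.8, 1.0, 4.1]
grip_width: 0.0212
grasp_force: 59.6
```

>>> drive_tool(
  increments=[
    [[0,0,-0.5],[0,0,0],0],
    [[0,0,0],[0,0,0],0],
    [[0,0,0],[0,0,0],0],
  ],
)

```text
clock: 12.97
eef_pos: [0.5505, -0.1955, 0.0363]
tool_rot: [-0.032, 0.999, -0.0, 0.0]
ft_force: [-3.3, 1.7, 6.5]
grip_width: 0.0211
grasp_force: 59.9
```

>>> drive_tool(
  increments=[
    [[0,0,0.5],[0,0,0],0.3],
    [[0,0,0],[0,0,0],0.4],
    [[0,0,0],[0,0,0],0.6],
    [[0,0,0],[0,0,0],0.6],
    [[0,0,5],[0,0,0],0.6],
    [[0,0,20],[0,0,0],0.6],
    [[0,0,30],[0,0,0],0.6],
    [[0,0,30],[0,0,0],0.6],
  ],
)

```text
clock: 13.63
eef_pos: [0.5494, -0.1951, 0.1207]
tool_rot: [-0.032, 0.999, 0.001, -0.001]
ft_force: [1.0, -0.2, 0.5]
grip_width: 0.0511
grasp_force: 0.0
```

>>> drive_tool(
  increments=[
    [[-20,0,20],[0,0,0],0],
    [[-35,-2,0],[0,0,0],0],
    [[-35,-2,0],[0,0,0],0],
    [[-20,-2,0],[0,0,0],0],
    [[0,0,0],[0,0,0],0],
  ],
)

```text
clock: 14.05
eef_pos: [0.4361, -0.2012, 0.141]
tool_rot: [-0.031, 1.0, 0.0, -0.002]
ft_force: [-0.8, 0.9, -0.8]
grip_width: -0.0004
grasp_force: 0.0
```

```bash
python3 - <<'E'
from h import *
w=camera("wrist");a=camera("scene");o=get_obs();print(o["eef_pos"],o["ft_force"].round(1))
for p in (w,a):
  for s in silhouettes("pulley",p)[:3]:
    l,t,r,b=s["bbox"];print(round(s["conf"],2),s["bbox"],pix2w(p,((l+r)/2,(t+b)/2),.033).round(4))
cv2.imwrite("pics/r.png",np.hstack([cv2.resize(w["image"][:,:,::-1],(533,400)),cv2.resize(np.ascontiguousarray(a["image"][150:252,170:238,::-1]),(266,400),interpolation=cv2.INTER_CUBIC)]))
E
```

```text
[ 0.44040472 -0.20175429  0.14144244] [ 0.2  0.6 -0.2]
0.8 [426.4, 93.7, 516.1, 170.2] [ 0.3704 -0.0614  0.033 ]
0.63 [266.0, 147.9, 285.5, 165.0] [ 0.3833 -0.0477  0.033 ]
0.62 [195.2, 187.0, 218.2, 206.4] [ 0.5612 -0.1903  0.033 ]
```

View pics/r.png

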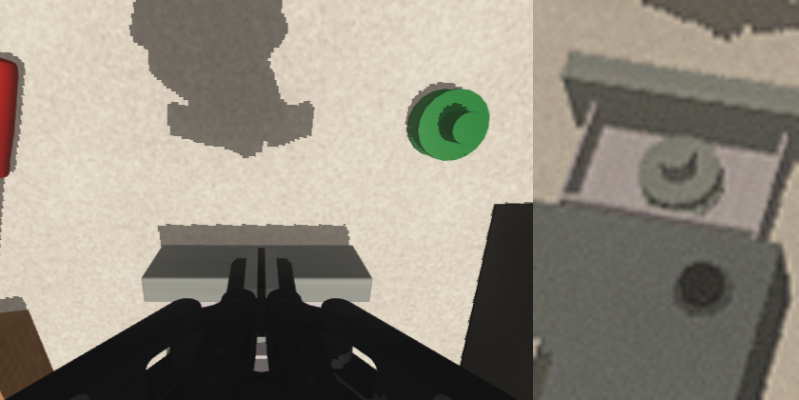

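The crop shows the pulley flat in the front compartment, hub up at about (683,170). Next I go down in front of the tray face.

>>> drive_tool(
  increments=[
    [[0,0,-25],[0,0,0],0],
    [[0,0,-30],[0,0,0],0],
    [[0,0,-30],[0,0,0],0],
    [[0,0,-20],[0,0,0],0],
    [[0,0,-6],[0,0,0],0],
    [[0,0,0],[0,0,0],0],
    [[0,0,0],[0,0,0],0],
  ],
)

```text
clock: 14.83
eef_pos: [0.4415, -0.2017, 0.03]
tool_rot: [-0.033, 0.999, -0.0, 0.0]
ft_force: [0.3, 0.5, -0.5]
grip_width: -0.0002
grasp_force: 0.0
```

>>> drive_tool(
  increments=[
    [[9,0.6,0],[0,0,0],0],
    [[9,0.6,0],[0,0,0],0],
    [[5,0.3,0],[0,0,0],0],
    [[5,0.3,0],[0,0,0],0],
    [[4,0.3,0],[0,0,0],0],
    [[4,0.3,0],[0,0,0],0],
    [[4,0.3,0],[0,0,0],0],
  ],
)

```text
clock: 15.42
eef_pos: [0.4801, -0.1988, 0.0297]
tool_rot: [-0.032, 0.999, -0.0, -0.001]
ft_force: [-4.4, -1.3, 3.8]
grip_width: 0.0002
grasp_force: 2.3
```

>>> drive_tool(
  increments=[
    [[4,0.3,0],[0,0,0],0],
    [[4,0.3,0],[0,0,0],0],
    [[4,0.3,0],[0,0,0],0],
    [[4,0.3,0],[0,0,0],0],
    [[4,0.3,0],[0,0,0],0],
    [[4,0.2,0],[0,0,0],0],
    [[4,0.2,0],[0,0,0],0],
    [[4,0.2,0],[0,0,0],0],
  ],
)

```text
clock: 16.08
eef_pos: [0.5105, -0.1968, 0.0294]
tool_rot: [-0.032, 0.999, -0.0, -0.002]
ft_force: [-5.2, -0.8, 4.1]
grip_width: 0.0002
grasp_force: 2.8
```

>>> drive_tool(
  increments=[
    [[4,0.3,0],[0,0,0],0],
    [[4,0.3,0],[0,0,0],0],
    [[4,0.3,0],[0,0,0],0],
    [[4,0.3,0],[0,0,0],0],
    [[4,0.3,0],[0,0,0],0],
    [[4,0.2,0],[0,0,0],0],
    [[4,0.2,0],[0,0,0],0],
    [[4,0.2,0],[0,0,0],0],
  ],
)

```text
clock: 16.75
eef_pos: [0.5423, -0.1949, 0.0294]
tool_rot: [-0.032, 0.999, -0.0, -0.002]
ft_force: [-5.8, -1.6, 4.7]
grip_width: -0.0002
grasp_force: 3.2
```

>>> drive_tool(
  increments=[
    [[4,0.3,0],[0,0,0],0],
    [[4,0.3,0],[0,0,0],0],
    [[4,0.3,0],[0,0,0],0],
    [[4,0.3,0],[0,0,0],0],
    [[4,0.3,0],[0,0,0],0],
    [[4,0.2,0],[0,0,0],0],
    [[3,0.2,0],[0,0,0],0],
    [[2,0.1,0],[0,0,0],0],
  ],
)

```text
clock: 17.42
eef_pos: [0.5712, -0.1931, 0.0294]
tool_rot: [-0.032, 0.999, -0.0, -0.002]
ft_force: [-7.8, -2.0, 5.6]
grip_width: -0.0001
grasp_force: 4.2
```

>>> drive_tool(
  increments=[
    [[1.5,0.1,0],[0,0,0],0],
    [[1.5,0.1,0],[0,0,0],0],
    [[1,0.1,0],[0,0,0],0],
    [[1,0.1,0],[0,0,0],0],
  ],
)

```text
clock: 17.75
eef_pos: [0.5748, -0.1929, 0.0294]
tool_rot: [-0.032, 0.999, -0.0, -0.004]
ft_force: [-9.7, -2.0, 6.9]
grip_width: -0.0001
grasp_force: 5.0
```

>>> drive_tool(
  increments=[
    [[1,0.1,0],[0,0,0],0],
    [[1,0.1,0],[0,0,0],0],
    [[1,0,0],[0,0,0],0],
  ],
)

```text
clock: 18.0
eef_pos: [0.5775, -0.1927, 0.0294]
tool_rot: [-0.032, 0.999, -0.0, -0.004]
ft_force: [-10.7, -2.2, 7.1]
grip_width: 0.0005
grasp_force: 5.3
```

>>> drive_tool(
  increments=[
    [[1,0.1,0],[0,0,0],0],
    [[1,0,0],[0,0,0],0],
  ],
)

```text
clock: 18.17
eef_pos: [0.5794, -0.1926, 0.0294]
tool_rot: [-0.032, 0.999, -0.0, -0.004]
ft_force: [-11.3, -2.2, 7.7]
grip_width: -0.0003
grasp_force: 5.5
```

>>> drive_tool(
  increments=[
    [[1,0,0],[0,0,0],0],
    [[1,0.1,0],[0,0,0],0],
  ],
)

```text
clock: 18.33
eef_pos: [0.5812, -0.1925, 0.0294]
tool_rot: [-0.032, 0.999, -0.0, -0.004]
ft_force: [-11.7, -2.1, 7.7]
grip_width: 0.0004
grasp_force: 5.7
```

>>> drive_tool(
  increments=[
    [[1,0,0],[0,0,0],0],
    [[0.5,0.1,0],[0,0,0],0],
  ],
)

```text
clock: 18.5
eef_pos: [0.5827, -0.1924, 0.0294]
tool_rot: [-0.032, 0.999, -0.0, -0.004]
ft_force: [-10.8, -2.1, 8.8]
grip_width: -0.0
grasp_force: 5.7
```

>>> drive_tool(
  increments=[
    [[0.6,0,0],[0,0,0],0],
    [[0.6,0.1,0],[0,0,0],0],
  ],
)

```text
clock: 18.67
eef_pos: [0.5842, -0.1923, 0.0294]
tool_rot: [-0.032, 0.999, -0.0, -0.004]
ft_force: [-8.5, -2.4, 5.6]
grip_width: -0.0
grasp_force: 4.4
```

>>> drive_tool(
  increments=[
    [[0.5,0,0],[0,0,0],0],
    [[0,0,0],[0,0,0],0],
  ],
)

```text
clock: 18.83
eef_pos: [0.5857, -0.1922, 0.0294]
tool_rot: [-0.032, 0.999, -0.0, -0.003]
ft_force: [-7.5, -1.4, 4.4]
grip_width: 0.0
grasp_force: 3.7
```

>>> drive_tool(
  increments=[
    [[-2,-0.1,0],[0,0,0],0],
    [[-2,-0.1,0],[0,0,0],0],
    [[-2,-0.1,0],[0,0,0],0],
    [[-2,-0.1,0],[0,0,0],0],
    [[-2,-0.2,0],[0,0,0],0],
    [[-2,-0.2,0],[0,0,0],0],
    [[0,0,0],[0,0,0],0],
  ],
)

```text
clock: 19.42
eef_pos: [0.5752, -0.1927, 0.0294]
tool_rot: [-0.032, 0.999, -0.0, -0.001]
ft_force: [-5.4, -2.9, 2.7]
grip_width: -0.0005
grasp_force: 2.8
```

>>> drive_tool(
  increments=[
    [[-2,-0.1,0],[0,0,0],0],
    [[-2,-0.1,0],[0,0,0],0],
    [[-2,-0.1,0],[0,0,0],0],
    [[0,0,0],[0,0,0],0],
  ],
)

```text
clock: 19.75
eef_pos: [0.5693, -0.193, 0.0294]
tool_rot: [-0.032, 0.999, -0.0, -0.001]
ft_force: [-4.9, -3.3, 0.7]
grip_width: -0.0
grasp_force: 2.9
```

```bash
python3 - <<'E'
from h import *
w=camera("wrist");a=camera("scene");o=get_obs();print(o["eef_pos"],o["ft_force"].round(1))
V=np.array([.7156,-.1836]);y=.0665;R=np.array([[np.cos(y),-np.sin(y)],[np.sin(y),np.cos(y)]])
def P(x,yy,z): return np.r_[V+R@[x,yy],z]
ims=[]
for p,box,sz in ((w,(0,100,560,420),(700,400)),(a,(160,170,250,250),(450,400))):
    im=cv2.resize(np.ascontiguousarray(p["image"][:,:,::-1]),None,fx=4,fy=4,interpolation=cv2.INTER_CUBIC)
    for d,c in ((0,(0,0,255)),(.012,(255,0,0))):
      pts=np.array([(w2pix(p,P(x-d,yy,.065))+.5)*4 for x,yy in((-.126,-.089),(-.126,.089),(-.104,.089),(-.104,-.089))]).astype(np.int32);cv2.polylines(im,[pts],True,c,2)
    l,t,r,b=[4*k for k in box];ims.append(cv2.resize(im[t:b,l:r],(400,int(400*(b-t)/(r-l))),interpolation=cv2.INTER_AREA))
h=max(i.shape[0] for i in ims)
cv2.imwrite("pics/q.png",np.hstack([cv2.copyMakeBorder(i,0,h-i.shape[0],0,0,cv2.BORDER_CONSTANT) for i in ims]))
E
```

```text
[ 0.56930632 -0.19293775  0.02936783] [-6.  -3.5  1.4]
```

View pics/q.png

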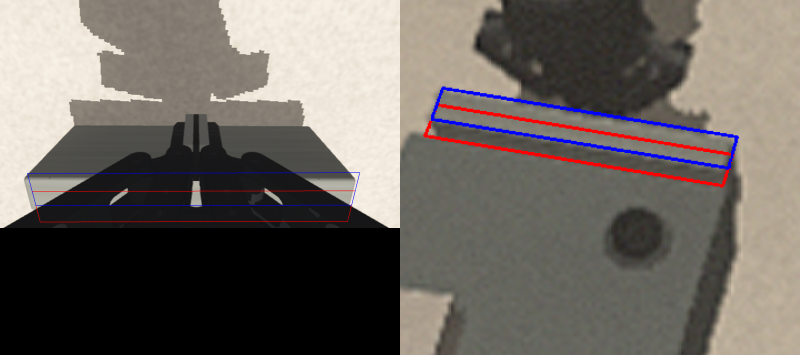

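The overlay puts the tray about 12 mm out of latched, so it did not catch. The force hump was nearly over, so the click must lie slightly farther in, and I push again.

>>> drive_tool(
  increments=[
    [[2,0.1,0],[0,0,0],0],
    [[3,0.2,0],[0,0,0],0],
    [[3,0.2,0],[0,0,0],0],
    [[3,0.2,0],[0,0,0],0],
    [[2,0.2,0],[0,0,0],0],
    [[2,0.1,0],[0,0,0],0],
    [[1,0,0],[0,0,0],0],
    [[0,0,0],[0,0,0],0],
  ],
)

```text
clock: 20.52
eef_pos: [0.5846, -0.192, 0.0294]
tool_rot: [-0.032, 0.999, -0.0, -0.002]
ft_force: [-7.7, -2.3, 1.7]
grip_width: -0.0002
grasp_force: 3.4
```

>>> drive_tool(
  increments=[
    [[0.7,0,0],[0,0,0],0],
    [[0.7,0.1,0],[0,0,0],0],
    [[0,0,0],[0,0,0],0],
  ],
)

```text
clock: 20.77
eef_pos: [0.5864, -0.1919, 0.0294]
tool_rot: [-0.032, 0.999, -0.0, -0.002]
ft_force: [-7.0, -2.7, 2.9]
grip_width: 0.0002
grasp_force: 3.4
```

>>> drive_tool(
  increments=[
    [[0.6,0,0],[0,0,0],0],
    [[0,0,0],[0,0,0],0],
  ],
)

```text
clock: 20.93
eef_pos: [0.5869, -0.1919, 0.0294]
tool_rot: [-0.032, 0.999, -0.0, -0.002]
ft_force: [-6.5, -2.9, 3.4]
grip_width: 0.0004
grasp_force: 3.5
```

>>> drive_tool(
  increments=[
    [[0.6,0,0],[0,0,0],0],
    [[0,0,0],[0,0,0],0],
  ],
)

```text
clock: 21.1
eef_pos: [0.5875, -0.1918, 0.0294]
tool_rot: [-0.032, 0.999, -0.0, -0.002]
ft_force: [-7.2, -2.2, 2.0]
grip_width: 0.0
grasp_force: 3.5
```

>>> drive_tool(
  increments=[
    [[0.6,0.1,0],[0,0,0],0],
    [[0,0,0],[0,0,0],0],
  ],
)

```text
clock: 21.27
eef_pos: [0.5881, -0.1918, 0.0294]
tool_rot: [-0.032, 0.999, -0.0, -0.002]
ft_force: [-6.3, -2.2, 2.9]
grip_width: -0.0
grasp_force: 3.5
```

>>> drive_tool(
  increments=[
    [[0.6,0.1,0],[0,0,0],0],
    [[0.6,0,0],[0,0,0],0],
    [[0,0,0],[0,0,0],0],
  ],
)

```text
clock: 21.52
eef_pos: [0.5893, -0.1917, 0.0294]
tool_rot: [-0.032, 0.999, -0.0, -0.002]
ft_force: [-6.3, -3.0, 1.7]
grip_width: -0.0
grasp_force: 3.5
```

>>> drive_tool(
  increments=[
    [[0.6,0.1,0],[0,0,0],0],
    [[0.6,0,0],[0,0,0],0],
    [[0,0,0],[0,0,0],0],
  ],
)

```text
clock: 21.77
eef_pos: [0.5896, -0.1917, 0.0294]
tool_rot: [-0.032, 0.999, -0.0, -0.002]
ft_force: [-8.8, -3.0, 4.9]
grip_width: 0.0
grasp_force: 4.6
```

>>> drive_tool(
  increments=[
    [[0.6,0.1,0],[0,0,0],0],
    [[0.6,0,0],[0,0,0],0],
    [[0,0,0],[0,0,0],0],
  ],
)

```text
clock: 22.02
eef_pos: [0.5897, -0.1917, 0.0294]
tool_rot: [-0.032, 0.999, -0.0, -0.004]
ft_force: [-11.5, -2.7, 5.8]
grip_width: 0.0004
grasp_force: 6.1
```

The TCP has stopped at 0.5897 while the force rises, so the stop is reached and the click passed. I back off.

>>> drive_tool(
  increments=[
    [[-2,-0.1,0],[0,0,0],0],
    [[-2,-0.1,0],[0,0,0],0],
    [[-2,-0.1,0],[0,0,0],0],
    [[-2,-0.1,0],[0,0,0],0],
    [[-2,-0.2,0],[0,0,0],0],
    [[-2,-0.2,0],[0,0,0],0],
    [[-2,-0.2,0],[0,0,0],0],
    [[0,0,0],[0,0,0],0],
  ],
)

```text
clock: 22.68
eef_pos: [0.5784, -0.1923, 0.0294]
tool_rot: [-0.032, 0.999, 0.0, -0.001]
ft_force: [-4.8, -3.3, -0.1]
grip_width: -0.0002
grasp_force: 2.5
```

>>> drive_tool(
  increments=[
    [[-2,-0.1,0],[0,0,0],0],
    [[-2,-0.1,0],[0,0,0],0],
    [[0,0,0],[0,0,0],0],
  ],
)

```text
clock: 22.93
eef_pos: [0.5763, -0.1919, 0.03]
tool_rot: [-0.033, 0.999, 0.0, 0.001]
ft_force: [-0.2, -0.6, -0.3]
grip_width: -0.0001
grasp_force: 0.0
```

>>> drive_tool(
  increments=[
    [[-2,-0.1,0],[0,0,0],0],
    [[-2,-0.1,0],[0,0,0],0],
    [[0,0,0],[0,0,0],0],
  ],
)

```text
clock: 23.18
eef_pos: [0.5713, -0.1923, 0.0298]
tool_rot: [-0.033, 0.999, 0.0, 0.0]
ft_force: [0.2, 0.8, 0.4]
grip_width: -0.0001
grasp_force: 0.0
```

Contact is gone and the tray stayed put. I back away and check.

>>> drive_tool(
  increments=[
    [[-20,0,0],[0,0,0],0],
    [[-35,0,0],[0,0,0],0],
    [[-35,0,10],[0,0,0],0],
    [[-25,15,30],[0,0,0],0],
    [[0,30,30],[0,0,0],0],
    [[0,30,30],[0,0,0],0],
    [[0,30,20],[0,0,0],0],
    [[0,20,0],[0,0,0],0],
  ],
)

```text
clock: 23.85
eef_pos: [0.4595, -0.0672, 0.1536]
tool_rot: [-0.033, 0.999, -0.0, 0.005]
ft_force: [0.4, 0.1, 0.0]
grip_width: 0.0001
grasp_force: 0.0
```

>>> drive_tool(
  increments=[
    [[0,0,0],[0,0,0],0],
    [[0,0,0],[0,0,0],0],
    [[0,0,0],[0,0,0],0],
  ],
)

```text
clock: 24.1
eef_pos: [0.4563, -0.0689, 0.1482]
tool_rot: [-0.033, 0.999, -0.0, -0.0]
ft_force: [0.0, -0.2, -1.3]
grip_width: -0.0003
grasp_force: 0.0
```

```bash
python3 - <<'E'
from h import *
a=camera("scene");t=camera("top");o=get_obs();print(o["clock"],o["eef_pos"],o["ft_force"].round(1))
for n,p in (("s",a),("t",t)):
  for q in ("tray","carton_top","drum","collar","pulley"):
    for s in silhouettes(q,p)[:2]: print(n,q,round(s["conf"],2),s["bbox"])
E
```

```text
24.2 [ 0.45612305 -0.06942554  0.14784529] [0.5 0.4 0.5]
s carton_top 0.61 [143.7, 236.1, 175.7, 268.3]
s drum 0.64 [345.1, 198.5, 360.0, 218.1]
s collar 0.55 [312.0, 229.9, 338.8, 252.5]
s collar 0.38 [278.8, 185.1, 373.9, 274.6]
s pulley 0.74 [268.5, 146.7, 286.7, 166.7]
s pulley 0.62 [170.3, 195.8, 237.8, 213.8]
t tray 0.83 [322.3, 198.9, 385.4, 212.5]
t tray 0.34 [272.8, 127.3, 297.6, 157.4]
t drum 0.53 [210.5, 239.2, 230.3, 260.4]
t collar 0.71 [224.9, 200.4, 247.0, 221.0]
t pulley 0.45 [295.6, 281.2, 304.4, 299.7]
t pulley 0.44 [110.9, 187.8, 141.6, 213.9]
```

```bash
python3 -c "
from workcell import job_done;print(job_done())"
```

```text
the job is handed in; nothing more can be done
None
```

The job is handed in: the pulley lies flat in the tray's front compartment, and the tray clicked shut on the second push (the first push stopped short of the click). The tray shows in its starting position in the top view, and the carton, ring and drum show where they were.

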